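# Sweep the blue bottle caps into the catch frame

## Robot

A 7-joint arm with a two-finger parallel gripper is mounted at the origin on the work surface. World frame = base frame: x ahead of the robot, y to its left, z up, the work surface at z = 0. Lengths are in m, angles in degrees, forces in N, time in s.
With the tool pointing down it reaches from about 0.375 to 0.925 m from the base axis. Payload 3.1 kg.
Tool frame: the origin (TCP) lies between the finger pads; the fingertips stand 14 mm ahead of it and the grasp point (between the pads) lies 5 mm behind it; z points along the fingers, y is the direction in which the jaws open and shut (so a half turn about z gives the same grasp; the last joint's range is limited). The gripper opens to 85 mm and grips with 20 to 120 N. Pads are 22 mm wide; open, the fingers measure 114 mm over their backs; the gripper's body (76 mm by 85 mm) begins 54 mm behind the grasp point. The pads swing forward as they close: fully open they stand 13 mm farther back than shut.
Start: joints at [68.193, 21.939, 2.515, 91.553, -1.026, 66.532, -2.859], TCP at [0.181, -0.624, 0.245] pointing down, gripper open.
Joint ranges: [-149.38, 149.38], [-23.57, 123.04], [-84.95, 90], [0, 143.3], [-89.99, 269.99], [3.08, 112.72], [-163.45, 163.45]. Speed limits (degrees/s): [159.86, 159.86, 180, 180, 180, 180, 180].

## Interface

Orientations are given as [roll, pitch, yaw] about the fixed x, y, z axes, in that order (R = Rz(yaw) Ry(pitch) Rx(roll)).
In Python, from plant import readout, cams, job_done gives the robot as it stands.
- The arm moves only by the tool send_rows, never from a script. Its argument "commands" is one flat list of numbers, 7 for each row, row after row: the finger opening in m, from 0 to 0.0854, then the shift along the tool's x, y, z in m, then the turn, a rotation vector about the tool's x, y, z in degrees. A call has exactly 5 rows; each row is the pose to reach, as a shift and turn from the pose commanded when the call began, along the tool's axes at that moment; what a row does not reach only later rows make up. A row lasts 1/8 s, in which the tool goes at most 62.5 mm and 10.7 degrees, less where a joint would pass 70% of its speed; a pose out of reach is approached as far as the arm can. A call with a gripper value outside its range is refused whole. The fingers move at their own pace and stop on an object; "squeeze" is the grip in N (left out, the last holds). Time passes only in rows, so rows that repeat a pose let the fingers close, or fill a call up. It gives the time, the measured TCP pose, the force and the opening at its end, in the units of the state.
- readout.state(): the state, without advancing time (a new reading comes with each control period).
- cams.camera(name): name is "side" or "top" or "wrist"; returns the picture (400x640x3 uint8, red, green, blue); there is no depth.
- cams.camera_params(name): a dict with "fx", "fy", "cx", "cy" (pixels), "origin" and "orientation" of the camera in the world; the wrist camera has in their place "hand_eye" (4x4, takes a point from camera to tool coordinates, whose origin is the TCP and whose axes are the flange's). Camera axes: x right, y up, looking along -z (the intrinsics and any distortion apply to the point x, -y, -z); pixel columns grow to the right and rows downward; lengths in m; the calibration is good to about 2 mm. A picture is of the moment at which its call begins: read the wrist's pose just before it. camera_params takes no time and is no camera call.
- job_done(): hands the job in, once; it reports no verdict.
The state is a dict: "clock": time; "joint_pos": joint angles; "qd": joint speeds; "joint_efforts": joint torques, N m; "tcp_pos": TCP position; "orientation": TCP orientation; "contact_force": force on the tool from outside, world axes, zero at the start; "torque": the same for the moment, N m; "finger_gap": finger opening in m.
Only numpy, scipy, OpenCV 4.12 (cv2) and the standard library are available. Lean on these libraries where they do the work, as an engineer would, in place of code of your own. Each camera call takes 0.05 s, during which the arm holds its last target. There are 200 camera calls.

## Task

Clear the bench mat: with your fingertips, push the three loose blue caps flat across the mat into the three-sided steel frame through its open side, until every blue cap lies wholly inside. Do not pick the caps up or tip them over, and leave the red cap, the blue bottle and the red-lidded jar standing where they are.

Things in the scene. Friction and masses are not known exactly. Their poses are not given: they have to be found in the camera images.
- mat: black bench mat, 620 x 1100 mm, fixed, flat, its top 3 mm above the work surface and under everything else listed; origin at the centre of its underside
- frame: low steel catch frame fixed on the mat: back wall and two side walls, 26 mm high, 6 mm thick, no floor or sill, so caps slide in over the mat. Inside 180 mm wide (its x) and 120 mm deep (its y). Origin: middle of the open mouth, on the mat; +y points from the mouth to the back wall: the inside is x -90 to 90 mm, y 0 to 120 mm. A brass-studded strip runs outside the back wall
- blue_cap_1: blue screw cap, a plain ribbed disc 40 mm in diameter and 24 mm high, about 20 g, lying loose and flat on the mat, closed side up; origin at the centre of its underside, z up
- blue_cap_2: another blue cap, the same: 40 mm in diameter, 24 mm high; origin at the centre of its underside
- blue_cap_3: the third blue cap, the same: 40 mm in diameter, 24 mm high; origin at the centre of its underside
- red_cap: red screw cap, a plain ribbed disc 40 mm in diameter and 24 mm high, about 20 g, lying loose and flat on the mat, closed side up; origin at the centre of its underside, z up. It lies among the blue caps and is to be left alone
- bottle: blue reagent bottle with a paper label, 68 mm in diameter, 150 mm high, standing loose on the mat to the robot's right of the caps and farther out; to be left alone; origin at the centre of its underside
- jar: white jar with a red lid, 60 mm in diameter, 58 mm high, standing loose on the mat to the robot's right of the caps and nearer to the robot; to be left alone; origin at the centre of its underside

How it is judged:
By the outcome, as a careful person would: the job done as asked, in the order asked, and still so for the second after the job is handed in, with the robot touching nothing.
It also fails if it takes over 72 s, if anything falls off the work surface, if the arm or the gripper's body presses on something with over 40 N, if the wrist force passes 120 N, or if a joint passes its speed limit or range.

## Working session

There is one attempt and no reset: what is moved stays moved. The work goes in short steps, Python scripts to look and compute and a tool call to move; the robot and the scene stay as the last step left them, time stands still between calls to the robot, and variables do not carry over. Pictures are saved under pics/ and viewed, about 8 in all and at most 12, crops included, and the job is handed in when it is done.

Besides the shell and the picture viewer there is one more tool, called after "Emit:" as name(argument=value, ...) on one line, values as JSON. send_rows: Moves the arm, as the interface text tells. Its arguments: {"type":"object","properties":{"commands":{"type":"array"},"squeeze":{"type":"number"}},"required":["commands"]}

```bash
mkdir -p pics; ls; python3 - <<'E'
from plant import readout,cams
import cv2
s=readout.state();print({k:s[k] for k in('clock','tcp_pos','orientation','finger_gap','contact_force')})
for n in("top","side"):
    cv2.imwrite(f"pics/{n}0.png",cams.camera(n)[:,:,::-1]);print(n,cams.camera_params(n))
print(cams.camera_params("wrist"))
E
```

```text
pics
{'clock': 0.0, 'tcp_pos': array([ 0.18109339, -0.62330751,  0.24388285]), 'orientation': array([-1.79848441e+02,  9.16322011e-03,  1.62046696e+01]), 'finger_gap': 0.08546588249926748, 'contact_force': array([ 0.20014459, -1.04194389,  0.09097477])}
top {'fx': 488.931190434628, 'fy': 488.931190434628, 'cx': 317.1919307269575, 'cy': 201.24928538494885, 'origin': array([ 0.36014152, -0.08372567,  0.99119671]), 'orientation': array([ 10.38965673,  -1.40881899, -89.91255492])}
side {'fx': 397.6772255658777, 'fy': 397.6772255658777, 'cx': 317.8511965741462, 'cy': 211.54404880950062, 'origin': array([ 0.18767927, -0.54820476,  0.62517514]), 'orientation': array([ 42.40989164,   1.14746425, -37.53668972])}
{'fx': 292.7718663740472, 'fy': 292.7718663740472, 'cx': 323.02272078723314, 'cy': 195.8309752272993, 'hand_eye': array([[-5.58783021e-04,  9.46788265e-01,  3.21856597e-01,
         8.34035455e-02],
       [ 9.99999844e-01,  5.27824695e-04,  1.83450355e-04,
         2.74988009e-05],
       [ 3.80478352e-06,  3.21856649e-01, -9.46788412e-01,
        -1.28605104e-01],
       [ 0.00000000e+00,  0.00000000e+00,  0.00000000e+00,
         1.00000000e+00]])}
```

View pics/top0.png

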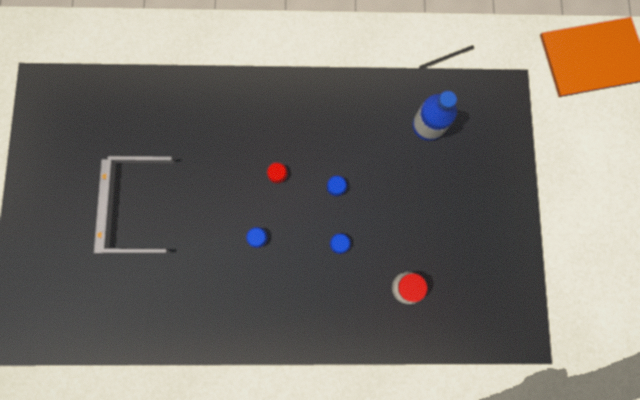

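View pics/side0.png

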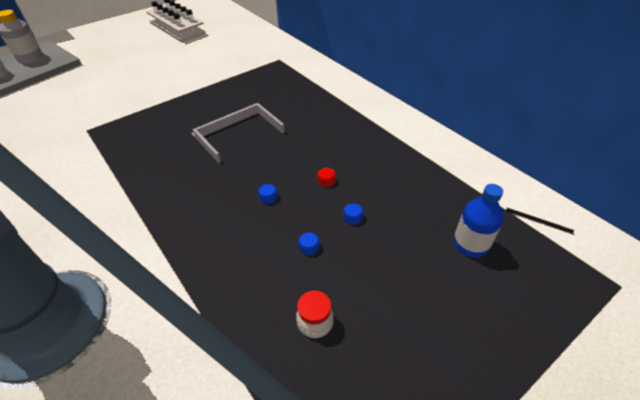

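The top view shows the blue caps at about (257,237), (337,185) and (340,243), with the red cap at (277,173). The frame is on the left, open towards the right (-y), with mouth corners near (178,159) and (168,251). The bottle is at (435,118) and the jar at (410,288). The side view agrees.

```bash
cat > h.py <<'E'
import numpy as np,cv2
from plant import readout,cams
from scipy.spatial.transform import Rotation as Ro
def pt(n,uv,z):
    p=cams.camera_params(n);R=Ro.from_euler('xyz',p['orientation'],degrees=True).as_matrix()
    d=R@np.array([(uv[0]-p['cx'])/p['fx'],-(uv[1]-p['cy'])/p['fy'],-1]);o=p['origin']
    return (o+d*(z-o[2])/d[2])[:2]
def blobs(n,im,z):
    h=cv2.cvtColor(im,cv2.COLOR_RGB2HSV)
    for c,m in(('blue',cv2.inRange(h,(105,150,80),(130,255,255))),('red',cv2.inRange(h,(0,150,80),(6,255,255))|cv2.inRange(h,(174,150,80),(180,255,255)))):
        k,_,st,ce=cv2.connectedComponentsWithStats(m)
        for i in range(1,k):
            if 60<st[i,4]<3000: print(n,c,st[i,4],ce[i].round(1),pt(n,ce[i],z).round(4))
def look(tag):
    s=readout.state();print(s['clock'],s['tcp_pos'].round(4),s['orientation'].round(2),s['contact_force'].round(1),s['finger_gap'])
    im=cams.camera('top');cv2.imwrite(f'pics/{tag}.png',im[:,:,::-1]);blobs('top',im,.024)
E
python3 - <<'E'
from h import *
for n in('top','side'): blobs(n,cv2.imread(f'pics/{n}0.png')[:,:,::-1].copy(),.022)
# frame top-edge points
for n,L in(('top',[(104,159),(172,159),(96,251),(166,251)]),('side',[(258,104),(283,127),(194,131),(218,156)])):
    for q in L: print(n,q,pt(n,q,.029).round(4))
im=cv2.imread('pics/top0.png')[130:280,70:300];cv2.imwrite('pics/c.png',cv2.resize(im,None,fx=3.4,fy=3.4,interpolation=2))
E
```

```text
top blue 1007 [439.3 109.9] [ 0.7346 -0.3635]
top blue 321 [336.4 185.3] [ 0.5711 -0.1463]
top blue 327 [256.3 236.8] [0.4656 0.0134]
top blue 335 [339.8 243. ] [ 0.4538 -0.1524]
top red 333 [276.6 172.3] [ 0.5972 -0.0246]
top red 656 [412.9 287.1] [ 0.3677 -0.2955]
side blue 314 [267.3 193.1] [0.4615 0.0067]
side blue 1419 [484.4 211.2] [ 0.7793 -0.3144]
side blue 354 [352.5 213.1] [ 0.5665 -0.1516]
side blue 399 [308.5 243. ] [ 0.4501 -0.1575]
side blue 164 [467.  250.4] [ 0.6719 -0.3558]
side red 304 [326.  176.7] [ 0.5924 -0.0317]
side red 920 [313.9 306.5] [ 0.3765 -0.2717]
top (104, 159) [0.6205 0.3219]
top (172, 159) [0.6216 0.1861]
top (96, 251) [0.4358 0.3227]
top (166, 251) [0.4362 0.1876]
side (258, 104) [0.6238 0.3055]
side (283, 127) [0.6175 0.1755]
side (194, 131) [0.4336 0.3034]
side (218, 156) [0.4344 0.1771]
```

View pics/c.png

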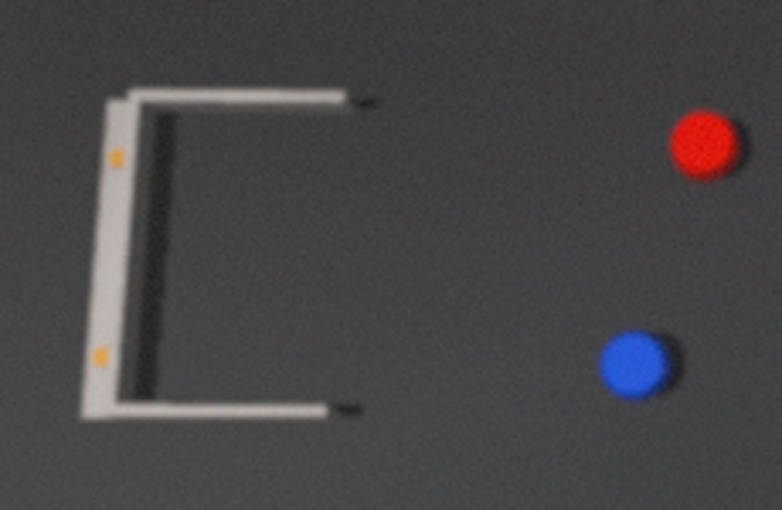

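Inside the frame is x 0.44–0.62, y 0.187–0.307. I will push with the fingers about 25 mm apart, so each cap sits in the gap.

- **Cap A**, at (0.465, 0.012), goes to (0.58, 0.275).
- **Cap C**, at (0.453, -0.153), goes to (0.48, 0.275).
- **Cap B**, at (0.571, -0.147), goes round the red cap to (0.53, 0.235).

First I move high to a point behind A.

Emit:
send_rows(commands=[0.025,0.033,-0.039,0,0,0,0,0.025,0.066,-0.078,0,0,0,0,0.025,0.099,-0.117,0,0,0,0,0.025,0.132,-0.156,0,0,0,0,0.025,0.165,-0.195,0,0,0,0])

```text
clock: 0.72
tcp_pos: [0.2857, -0.3889, 0.2448]
orientation: [-180.0, 0.0, 16.2]
contact_force: [0.5, -0.1, 0.6]
finger_gap: 0.0247
```

Emit:
send_rows(commands=[0.025,0.033,-0.039,0,0,0,0,0.025,0.066,-0.078,0,0,0,0,0.025,0.099,-0.117,0,0,0,0,0.025,0.132,-0.156,0,0,0,0,0.025,0.165,-0.195,0,0,0,0])

```text
clock: 1.35
tcp_pos: [0.3895, -0.1559, 0.245]
orientation: [180.0, 0.0, 16.2]
contact_force: [-0.0, -1.0, -0.0]
finger_gap: 0.0247
```

Emit:
send_rows(commands=[0.025,0.021,-0.025,0,0,0,-10,0.025,0.042,-0.05,0,0,0,-20,0.025,0.063,-0.075,0,0,0,-30,0.025,0.084,-0.099,0,0,0,-40,0.025,0.084,-0.099,0,0,0,-50])

```text
clock: 1.98
tcp_pos: [0.4431, -0.0359, 0.2452]
orientation: [-180.0, -0.1, 66.9]
contact_force: [0.4, -0.9, -0.7]
finger_gap: 0.0253
```

Emit:
send_rows(commands=[0.025,0,0,0.055,0,0,0,0.025,0,0,0.11,0,0,0,0.025,0,0,0.16,0,0,0,0.025,0,0,0.2,0,0,0,0.025,0,0,0.222,0,0,0])

```text
clock: 2.6
tcp_pos: [0.4403, -0.0389, 0.0208]
orientation: [-179.7, 0.1, 66.2]
contact_force: [-0.3, 0.2, 0.5]
finger_gap: 0.0251
```

```bash
python3 - <<'E'
from h import *
look('t1')
cv2.imwrite('pics/s1.png',cv2.resize(cams.camera('side')[130:290,180:400,::-1],None,fx=3.4,fy=3.4,interpolation=2))
E
```

```text
2.6 [ 0.4403 -0.0389  0.0208] [-1.7974e+02  6.0000e-02  6.6210e+01] [-0.3  0.2  0.5] 0.02510317672151287
top blue 1010 [439.4 109.9] [ 0.7339 -0.3632]
top blue 321 [336.4 185.3] [ 0.5706 -0.1461]
top blue 309 [339.7 243. ] [ 0.4536 -0.152 ]
top red 328 [276.6 172.4] [ 0.5966 -0.0247]
top red 616 [412.5 287.2] [ 0.3675 -0.2942]
```

View pics/s1.png

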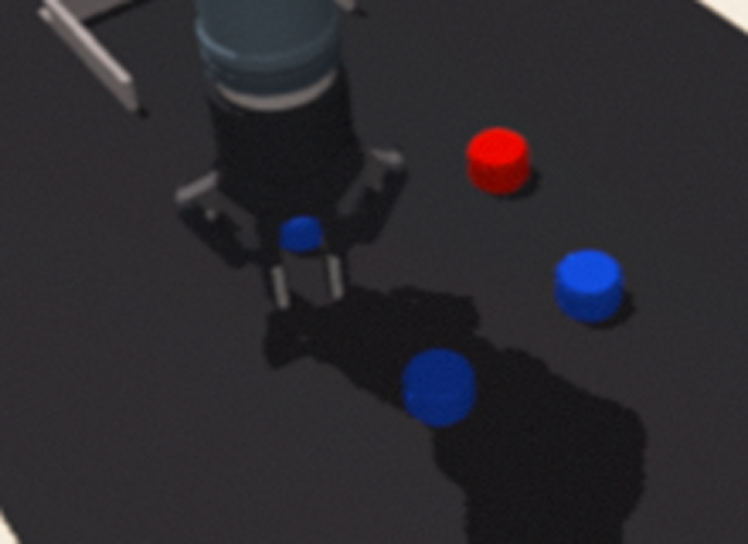

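Fingers sit symmetrically behind cap A (crop (300,235)), with tips at (283,300) and (335,295). Pushing along tool x.

Emit:
send_rows(commands=[0.025,0.012,0,0,0,0,0,0.025,0.025,0,0,0,0,0,0.025,0.04,0,0,0,0,0,0.025,0.06,0,0,0,0,0,0.025,0.08,0,0,0,0,0])

```text
clock: 3.32
tcp_pos: [0.4759, 0.0357, 0.0242]
orientation: [179.9, -0.0, 66.2]
contact_force: [0.9, -0.7, -0.4]
finger_gap: 0.0252
```

Emit:
send_rows(commands=[0.025,0.02,0,0,0,0,0,0.025,0.04,0,0,0,0,0,0.025,0.06,0,0,0,0,0,0.025,0.08,0,0,0,0,0,0.025,0.1,0,0,0,0,0])

```text
clock: 3.95
tcp_pos: [0.5156, 0.1268, 0.0233]
orientation: [180.0, 0.0, 66.2]
contact_force: [0.1, -0.2, 0.5]
finger_gap: 0.0251
```

```bash
python3 - <<'E'
from h import *
look('t2')
cv2.imwrite('pics/s2.png',cv2.resize(cams.camera('side')[80:290,150:400,::-1],None,fx=2.8,fy=2.8,interpolation=2))
E
```

```text
3.95 [0.5156 0.1268 0.0233] [180.    0.   66.2] [ 0.1 -0.2  0.5] 0.025100772994629744
top blue 1014 [439.3 109.9] [ 0.7337 -0.3631]
top blue 326 [336.4 185.3] [ 0.5706 -0.1461]
top blue 314 [339.6 243.3] [ 0.4531 -0.1518]
top red 323 [276.6 172.3] [ 0.5969 -0.0246]
top red 618 [412.5 287.3] [ 0.3674 -0.2941]
```

View pics/s2.png

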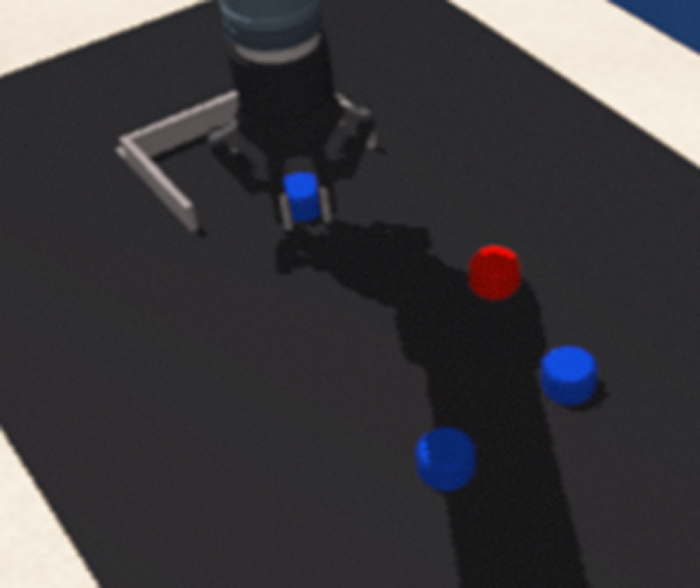

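Cap A is cradled and heading into the mouth. I finish the push, then back off and lift.

Emit:
send_rows(commands=[0.025,0.02,0,0,0,0,0,0.025,0.04,0,0,0,0,0,0.025,0.06,0,0,0,0,0,0.025,0.08,0,0,0,0,0,0.025,0.1,0,0,0,0,0])

```text
clock: 4.68
tcp_pos: [0.556, 0.2186, 0.0233]
orientation: [-180.0, -0.0, 66.2]
contact_force: [0.1, -0.0, 0.2]
finger_gap: 0.0249
```

Emit:
send_rows(commands=[0.025,0.015,0,0,0,0,0,0.025,0.027,0,0,0,0,0,0.025,0.034,0,0,0,0,0,0.025,0.034,0,0,0,0,0,0.025,0.014,0,0,0,0,0])

```text
clock: 5.3
tcp_pos: [0.561, 0.2308, 0.0236]
orientation: [180.0, -0.1, 66.3]
contact_force: [0.3, -0.5, -0.5]
finger_gap: 0.0247
```

Emit:
send_rows(commands=[0.025,-0.025,0,0,0,0,0,0.025,-0.05,0,-0.03,0,0,0,0.025,-0.1,0,-0.08,0,0,-7,0.025,-0.15,0,-0.08,0,0,-14,0.025,-0.2,0,-0.08,0,0,-20])

```text
clock: 5.92
tcp_pos: [0.4789, 0.0428, 0.1039]
orientation: [179.9, 0.1, 86.2]
contact_force: [-0.7, -0.8, -0.3]
finger_gap: 0.0247
```

```bash
python3 - <<'E'
from h import *
look('t3')
E
```

```text
5.925 [0.4789 0.0428 0.1039] [1.7994e+02 1.4000e-01 8.6240e+01] [-0.7 -0.8 -0.3] 0.024692183179183022
top blue 1007 [439.3 109.9] [ 0.7339 -0.3631]
top blue 351 [127.5 180.1] [0.5785 0.2739]
top blue 308 [336.2 185.1] [ 0.571  -0.1457]
top blue 322 [339.7 243.3] [ 0.4531 -0.1521]
top red 331 [276.6 172.3] [ 0.5967 -0.0247]
top red 608 [412.7 287.1] [ 0.3677 -0.2945]
```

Emit:
send_rows(commands=[0.025,-0.06,-0.003,0,0,0,0,0.025,-0.12,-0.006,0,0,0,0,0.025,-0.18,-0.009,0,0,0,0,0.025,-0.235,-0.013,0,0,0,0,0.025,-0.251,-0.013,0,0,0,0])

```text
clock: 6.6
tcp_pos: [0.4472, -0.2085, 0.1028]
orientation: [-179.9, 0.1, 85.6]
contact_force: [-0.9, 1.1, 0.8]
finger_gap: 0.025
```

Emit:
send_rows(commands=[0.025,0,0,0.03,0,0,0,0.025,0,0,0.06,0,0,0,0.025,0,0,0.081,0,0,0,0.025,0.01,0,0.081,0,0,0,0.025,0.02,0,0.081,0,0,0])

```text
clock: 7.22
tcp_pos: [0.4523, -0.1816, 0.0229]
orientation: [180.0, -0.0, 86.2]
contact_force: [0.1, -0.5, 0.3]
finger_gap: 0.0247
```

Emit:
send_rows(commands=[0.025,0.01,0,0,0,0,0,0.025,0.025,0,0,0,0,0,0.025,0.045,0,0,0,0,0,0.025,0.065,0,0,0,0,0,0.025,0.085,0,0,0,0,0])

```text
clock: 7.85
tcp_pos: [0.4582, -0.0965, 0.0229]
orientation: [179.9, 0.0, 86.2]
contact_force: [0.5, 0.3, 0.0]
finger_gap: 0.0249
```

```bash
python3 - <<'E'
from h import *
look('t4')
cv2.imwrite('pics/s4.png',cv2.resize(cams.camera('side')[80:330,150:400,::-1],None,fx=2.4,fy=2.4,interpolation=2))
E
```

```text
7.85 [ 0.4582 -0.0965  0.0229] [1.7993e+02 1.0000e-02 8.6240e+01] [0.5 0.3 0. ] 0.024919332766938265
top blue 1005 [439.3 109.8] [ 0.734  -0.3631]
top blue 349 [127.5 180. ] [0.5786 0.2738]
top blue 199 [337.5 182.3] [ 0.577  -0.1483]
top red 329 [276.6 172.3] [ 0.5968 -0.0247]
top red 638 [412.7 287.5] [ 0.3671 -0.2946]
```

View pics/s4.png

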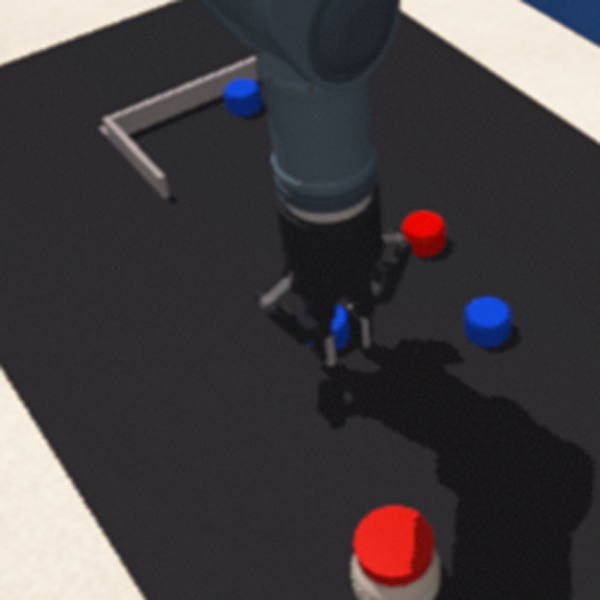

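Cap C is cradled between the fingers at about (335,325) in the crop. Continuing.

Emit:
send_rows(commands=[0.025,0.022,0,0,0,0,0,0.025,0.044,0,0,0,0,0,0.025,0.066,0,0,0,0,0,0.025,0.088,0,0,0,0,0,0.025,0.11,0,0,0,0,0])

```text
clock: 8.57
tcp_pos: [0.4653, 0.0119, 0.0226]
orientation: [180.0, 0.0, 86.2]
contact_force: [-0.4, -1.0, 1.0]
finger_gap: 0.0249
```

Emit:
send_rows(commands=[0.025,0.022,0,0,0,0,0,0.025,0.044,0,0,0,0,0,0.025,0.066,0,0,0,0,0,0.025,0.088,0,0,0,0,0,0.025,0.11,0,0,0,0,0])

```text
clock: 9.2
tcp_pos: [0.4727, 0.1216, 0.0225]
orientation: [180.0, 0.0, 86.2]
contact_force: [0.4, -0.2, 0.0]
finger_gap: 0.0249
```

Emit:
send_rows(commands=[0.025,0.022,0,0,0,0,0,0.025,0.044,0,0,0,0,0,0.025,0.066,0,0,0,0,0,0.025,0.086,0,0,0,0,0,0.025,0.1,0,0,0,0,0])

```text
clock: 9.82
tcp_pos: [0.4792, 0.2224, 0.0225]
orientation: [180.0, -0.0, 86.2]
contact_force: [0.6, 0.1, -0.4]
finger_gap: 0.0246
```

Emit:
send_rows(commands=[0.025,0.012,0,0,0,0,0,0.025,0.022,0,0,0,0,0,0.025,0.022,0,0,0,0,0,0.025,0,0,0,0,0,0,0.025,-0.04,0,0,0,0,0])

```text
clock: 10.45
tcp_pos: [0.4765, 0.1824, 0.0226]
orientation: [180.0, -0.1, 86.4]
contact_force: [-0.3, -0.8, 0.3]
finger_gap: 0.0252
```

Emit:
send_rows(commands=[0.025,-0.05,0,-0.04,0,0,0,0.025,-0.1,0,-0.08,0,0,0,0.025,-0.16,0,-0.08,0,0,0,0.025,-0.22,0,-0.08,0,0,0,0.025,-0.28,0,-0.08,0,0,0])

```text
clock: 11.08
tcp_pos: [0.4571, -0.1005, 0.1027]
orientation: [180.0, 0.0, 86.1]
contact_force: [1.3, -0.3, -0.4]
finger_gap: 0.0248
```

```bash
python3 - <<'E'
from h import *
look('t5')
E
```

```text
11.075 [ 0.4571 -0.1005  0.1027] [1.7995e+02 4.0000e-02 8.6150e+01] [ 1.3 -0.3 -0.4] 0.024844772524770076
top blue 1007 [439.3 109.9] [ 0.7338 -0.3631]
top blue 352 [127.6 180.1] [0.5785 0.2736]
top blue 362 [125.  228.4] [0.4809 0.2719]
top red 326 [276.4 172.3] [ 0.5968 -0.0244]
top red 644 [412.8 287.3] [ 0.3674 -0.2947]
```

C is in at (0.481, 0.272). Next I move behind B at yaw 118.

Emit:
send_rows(commands=[0.025,-0.022,0.037,0,0,0,-8,0.025,-0.044,0.074,0,0,0,-16,0.025,-0.066,0.111,0,0,0,-24,0.025,-0.086,0.146,0,0,0,-31.7,0.025,-0.086,0.146,0,0,0,-31.7])

```text
clock: 11.75
tcp_pos: [0.5994, -0.1966, 0.102]
orientation: [179.9, 0.1, 117.6]
contact_force: [-0.1, 0.3, 0.3]
finger_gap: 0.0252
```

```bash
python3 - <<'E'
from h import *
look('t6')
blobs('side',cams.camera('side'),.018)
E
```

```text
11.75 [ 0.5994 -0.1966  0.102 ] [1.7993e+02 8.0000e-02 1.1764e+02] [-0.1  0.3  0.3] 0.025236930168480116
top blue 484 [447.  108.2] [ 0.7377 -0.3796]
top blue 355 [127.6 180. ] [0.5786 0.2738]
top blue 321 [336.4 185.3] [ 0.5706 -0.1462]
top blue 361 [125.  228.4] [0.4808 0.2718]
top red 333 [276.6 172.3] [ 0.5967 -0.0247]
side blue 203 [250.7 120. ] [0.5768 0.2686]
side blue 226 [218.1 134.4] [0.4795 0.2668]
side blue 1420 [484.5 211.2] [ 0.7833 -0.3129]
side blue 354 [352.5 213.1] [ 0.569  -0.1489]
side blue 165 [467.2 250.5] [ 0.6753 -0.3549]
side red 304 [326.  176.7] [ 0.5951 -0.0282]
side red 920 [313.9 306.5] [ 0.3777 -0.2699]
```

Emit:
send_rows(commands=[0.025,0,0,0.03,0,0,0,0.025,0,0,0.06,0,0,0,0.025,0,0,0.08,0,0,0,0.025,0.01,0,0.08,0,0,0,0.025,0.02,0,0.08,0,0,0])

```text
clock: 12.48
tcp_pos: [0.5886, -0.1745, 0.0232]
orientation: [179.9, 0.0, 117.9]
contact_force: [0.8, 0.4, -0.6]
finger_gap: 0.0251
```

Emit:
send_rows(commands=[0.025,0.012,0,0,0,0,0,0.025,0.028,0,0,0,0,0,0.025,0.046,0,0,0,0,0,0.025,0.064,0,0,0,0,0,0.025,0.08,0,0,0,0,0])

```text
clock: 13.1
tcp_pos: [0.5502, -0.1035, 0.0223]
orientation: [-180.0, -0.0, 118.0]
contact_force: [0.5, -0.9, 0.2]
finger_gap: 0.0251
```

Emit:
send_rows(commands=[0.025,0.015,0,0,0,0,0,0.025,0.027,0,0,0,0,0,0.025,0.029,0,0,0,0,0,0.025,0.01,0,0,0,0,0,0.025,-0.01,0,0,0,0,0])

```text
clock: 13.72
tcp_pos: [0.5568, -0.1164, 0.0224]
orientation: [180.0, 0.1, 117.8]
contact_force: [-0.4, -0.1, 0.8]
finger_gap: 0.0253
```

```bash
python3 - <<'E'
from h import *
look('t7')
im=cams.camera('side');blobs('side',im,.018)
cv2.imwrite('pics/s7.png',cv2.resize(im[80:330,150:400,::-1],None,fx=2.4,fy=2.4,interpolation=2))
E
```

```text
13.725 [ 0.5568 -0.1164  0.0224] [1.7998e+02 8.0000e-02 1.1782e+02] [-0.4 -0.1  0.8] 0.025255640981931428
top blue 1003 [439.3 109.9] [ 0.7338 -0.3631]
top blue 354 [127.6 180.1] [0.5785 0.2737]
top blue 322 [290.7 208.4] [ 0.5227 -0.0541]
top blue 358 [125.  228.4] [0.4808 0.2719]
top red 328 [276.6 172.4] [ 0.5966 -0.0248]
top red 71 [423.3 282.5] [ 0.3768 -0.3157]
side blue 203 [250.7 120. ] [0.5768 0.2686]
side blue 225 [218.  134.5] [0.4794 0.2667]
side blue 1419 [484.4 211.2] [ 0.7832 -0.3129]
side blue 328 [307.1 198.5] [ 0.521  -0.0568]
side blue 164 [467.1 250.5] [ 0.6751 -0.3548]
side red 157 [322.3 177.5] [ 0.5867 -0.0252]
side red 919 [313.8 306.5] [ 0.3776 -0.2698]
```

View pics/s7.png

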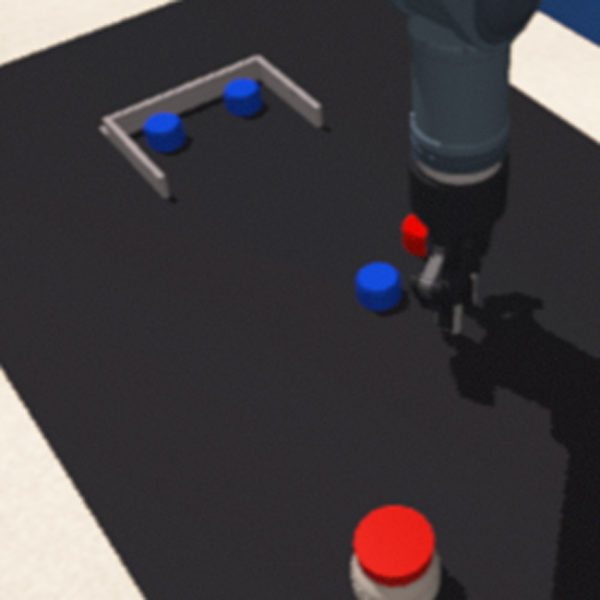

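Cap B is at (0.523, -0.054), clear of red. Two blue caps are in the frame at crop (165,131) and (243,97). I re-aim straight for the mouth.

Emit:
send_rows(commands=[0.025,0.005,-0.008,0,0,0,7,0.025,0.009,-0.016,0,0,0,15,0.025,0.014,-0.024,0,0,0,22,0.025,0.018,-0.031,0,0,0,29,0.025,0.018,-0.031,0,0,0,29])

```text
clock: 14.45
tcp_pos: [0.5192, -0.113, 0.0221]
orientation: [-179.9, 0.0, 88.9]
contact_force: [-0.6, -0.8, -0.6]
finger_gap: 0.0249
```

Emit:
send_rows(commands=[0.025,0.012,0,0,0,0,0,0.025,0.026,0,0,0,0,0,0.025,0.042,0,0,0,0,0,0.025,0.06,0,0,0,0,0,0.025,0.08,0,0,0,0,0])

```text
clock: 15.08
tcp_pos: [0.5214, -0.0307, 0.0223]
orientation: [180.0, -0.0, 89.0]
contact_force: [0.1, -0.3, -0.3]
finger_gap: 0.0249
```

Emit:
send_rows(commands=[0.025,0.02,0,0,0,0,0,0.025,0.04,0,0,0,0,0,0.025,0.06,0,0,0,0,0,0.025,0.08,0,0,0,0,0,0.025,0.1,0,0,0,0,0])

```text
clock: 15.7
tcp_pos: [0.5229, 0.0696, 0.0223]
orientation: [-180.0, -0.0, 89.0]
contact_force: [-0.7, -0.4, 0.0]
finger_gap: 0.0252
```

Emit:
send_rows(commands=[0.025,0.02,0,0,0,0,0,0.025,0.04,0,0,0,0,0,0.025,0.06,0,0,0,0,0,0.025,0.08,0,0,0,0,0,0.025,0.1,0,0,0,0,0])

```text
clock: 16.32
tcp_pos: [0.5251, 0.169, 0.0223]
orientation: [180.0, -0.0, 88.9]
contact_force: [0.3, -1.1, -0.4]
finger_gap: 0.0247
```

Emit:
send_rows(commands=[0.025,0.015,0,0,0,0,0,0.025,0.03,0,0,0,0,0,0.025,0.04,0,0,0,0,0,0.025,0.043,0,0,0,0,0,0.025,0.023,0,0,0,0,0])

```text
clock: 16.95
tcp_pos: [0.5255, 0.1921, 0.0225]
orientation: [180.0, -0.1, 89.1]
contact_force: [-0.1, 0.1, -0.5]
finger_gap: 0.0251
```

Emit:
send_rows(commands=[0.025,-0.03,0,0,0,0,0,0.025,-0.06,0,-0.04,0,0,0,0.025,-0.11,0,-0.08,0,0,0,0.025,-0.16,0,-0.12,0,0,0,0.025,-0.2,0,-0.16,0,0,0])

```text
clock: 17.58
tcp_pos: [0.5201, -0.0147, 0.1829]
orientation: [-179.9, 0.1, 88.6]
contact_force: [1.0, -0.7, -0.1]
finger_gap: 0.0253
```

```bash
python3 - <<'E'
from h import *
look('t8')
im=cams.camera('side');blobs('side',im,.018)
cv2.imwrite('pics/v8.png',np.hstack([cv2.imread('pics/t8.png')[60:340,60:460],im[60:340,150:550,::-1]]))
E
```

```text
17.575 [ 0.5201 -0.0147  0.1829] [-1.799e+02  9.000e-02  8.862e+01] [ 1.  -0.7 -0.1] 0.025297620924461056
top blue 1004 [439.3 109.9] [ 0.7338 -0.363 ]
top blue 357 [127.7 180.1] [0.5785 0.2736]
top blue 347 [144.1 206.5] [0.5248 0.2373]
top blue 360 [125.1 228.4] [0.4808 0.2717]
top red 630 [412.5 287.4] [ 0.3672 -0.2943]
side blue 438 [244.7 127.4] [0.5477 0.2501]
side blue 225 [218.  134.5] [0.4794 0.2667]
side blue 1419 [484.5 211.2] [ 0.7833 -0.3129]
side blue 167 [467.2 250.4] [ 0.6753 -0.3548]
side red 308 [326.  176.6] [ 0.5952 -0.028 ]
side red 914 [313.8 306.5] [ 0.3775 -0.2698]
```

View pics/v8.png

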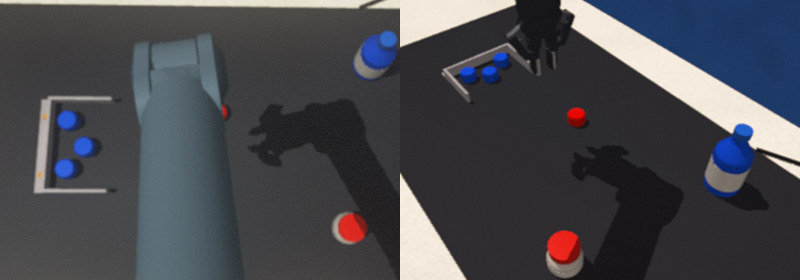

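All three caps are inside with about 30 mm to spare at the mouth. The red cap, bottle and jar have not moved, and the arm is clear, so I am handing in.

```bash
python3 -c "
from plant import job_done
print(job_done())"
```

```text
the job is handed in; nothing more can be done
None
```

All three blue caps are inside the frame, pushed flat across the mat one at a time with the fingers about 25 mm apart, and the job is handed in at about 17.6 s.

- **Caps:** the last top view puts them at (0.579, 0.274), (0.525, 0.237) and (0.481, 0.272). The frame's inside is about x 0.44–0.62, y 0.19–0.31. The middle cap is nearest the mouth, about 30 mm inside it. The smallest clearance is about 13 mm, to the back wall.
- **Left alone:** the red cap, bottle and jar are where they started, with no measured shift beyond about 1 mm.
- **Arm:** measured forces stayed around 1 N or less throughout, and the gripper was lifted well clear at hand-in.
- **Disagreements:** the side and top cameras differed by about 5 mm or less on the caps. On the frame they differed by about 10–20 mm in y, and I used the top view; going by the side view, the back clearance could be smaller, though its picture also shows the caps inside. In the last check the arm hid the red cap from the top camera, so that one was confirmed only from the side. There, two blue caps merged into one blob, so only the top view measured them separately.

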